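Put a rinsed pipette on the air dryer

TASK

One drying tube of the little air manifold is empty, and its push-and-turn cock was left open, so it is blowing. Shut that cock until it catches, gently lower the pipette that leans in the rinsing jar into the empty tube, tip down, and let go; then turn the same cock fully open again until it catches. Leave the two pipettes that are already drying, their cocks, the jar and the other things on the bench as they are.

Things in the scene. Friction and masses are not known exactly. Their poses are not given: they have to be found in the camera images.
- dryer: air manifold: grey base plate 200 x 450 x 10 mm, aluminium block 38 x 430 mm along its front (top 46 mm above the bench), pressure gauge at its right end (top 107 mm). Origin on the bench under the block's middle; y along the block to the left, x away from the robot. Carries three equal stations 130 mm apart, in any order: each a cock on the block and, 100 mm behind it, an upright drying tube
- station_a: the drying station whose tube is empty (the other two hold pipettes). Origin on the bench under the cock's axis; x points from the cock to its tube
- tube_a_mouth (a point): centre of the mouth of the empty aluminium drying tube, 110 mm above the bench; tube bore 20 mm, widening to 27 mm in the topmost 12 mm, inner floor 94 mm below this point, outside diameter 26 mm (33 mm at the mouth); z points up, out of the tube
- cock_a_axis (a point): point on the upright turning axis of the empty station's cock, at mid height of its lever (96 mm above the bench)
- lever_a (a point): grip point of that cock's lever: mid height, 58 mm from the axis. The dark steel lever is 11.5 mm thick, 18 mm high (87 to 105 mm above the bench) and reaches from a 27 mm wide hub to 82 mm from the axis; its round end is 15 mm thick. Free room below it down to the block (46 mm above the bench)
- cock_a (a joint): turn of that cock, rad: 0 = open, lever pointing from the axis to the station's -x (at the robot); 1.571 = closed, lever to the station's +y (left), clockwise from above. A catch locks the lever at both stops: press the lever down to turn it; it springs up and catches again only within about 3 degrees of a stop, so turn until the stop is felt
- push_a (a joint): how far that lever is pressed down, m: 0 = up (caught, if at a stop), 0.007 = bottom. The catch lets go at about 0.0055; the spring takes about 4 N to start and 9 N at the bottom. Between the stops a released lever stays down at about 0.0055
- pipette: the loose white pipette to be dried: 230 mm long, stem 7 mm thick, bulb 14 mm thick and 54 mm long at the top. It starts leaning about 13 degrees in the rinsing jar. Origin at the tip end, z along the pipette towards the bulb
- pipette_bulb (a point): middle of that pipette's bulb, 25 mm below its top end
- pipette_tip (a point): tip of that pipette
- rinse_jar: narrow stainless jar, 100 mm high, bore 31 mm, outside 37 mm (41 mm at the rim), foot 68 mm wide; inner floor 6 mm above the bench. Origin in the middle of its underside
- pipette_b: pipette drying in another tube, same kind and size; top about 247 mm above the bench. Origin at its tip, z towards the bulb. Not to be touched
- pipette_c: pipette drying in the third tube, likewise
- pipette_b_bulb (a point): middle of the bulb of pipette_b
- pipette_c_bulb (a point): middle of the bulb of pipette_c
- cock_b (a joint): turn of the cock in front of pipette_b, same make as cock_a, stays open (0)
- cock_c (a joint): turn of the cock in front of pipette_c, stays open (0)
- push_b (a joint): how far the lever of cock_b is pressed down, m; 0 = up
- push_c (a joint): how far the lever of cock_c is pressed down, m; 0 = up
- bottle_1: loose amber dropper bottle, 39 mm wide, 104 mm high, bystander; origin in the middle of its underside
- plate: loose white porcelain spot plate, 119 x 89 x 12 mm, bystander; origin in the middle of its underside
- rod: loose steel stirring rod, 163 x 12 x 4 mm, lying on the bench in front of the dryer, bystander; origin in the middle of its underside, x along it
- tweezers: loose tweezers, 104 x 15 x 10 mm, lying on the bench in front, bystander; origin in the middle of their underside, y along them
Not all that is in view belongs to the job. Leave any brown look-alike of the rinse_jar alone.

How it is judged:
By the outcome, as a careful person would: the job done as asked, in the order asked, and still so for the second after the job is handed in, with the robot touching nothing.
It also fails if it takes over 72 s, if anything falls off the work surface, if the arm or the gripper's body presses on something with over 40 N, if the wrist force passes 120 N, or if a joint passes its speed limit or range.

ROBOT

A 6-joint arm with a two-finger parallel gripper is mounted at the origin on a cart in front of the work surface, level with it; the furniture and walls round the work are solid. World frame = base frame: x ahead of the robot, y to its left, z up, the work surface at z = 0. Lengths are in m, angles in rad, forces in N, time in s.
With the tool pointing down it reaches from about 0.275 to 0.725 m from the base axis. Payload 15.9 kg.
Tool frame: the origin (TCP) lies at the very end of the fingers, on their centre line; the grasp point (between the pads) lies 19 mm behind it; z points along the fingers, y is the line along which they close (so a half turn about z gives the same grasp; the last joint's range is limited). The gripper opens to 85 mm and grips with 20 to 120 N. Pads are 22 mm wide; open, the fingers measure 114 mm over their backs; the gripper's body (76 mm by 85 mm) begins 54 mm behind the grasp point. The pads swing forward as they close: fully open they stand 13 mm farther back than shut.
Start: joints at [0, 0.213, -0.034, 1.323, 0, 1.571], TCP at [0.5, -0, 0.231] pointing down, gripper open.
Joint ranges: [-2.98, 2.98], [-0.74, 1.72], [-1.14, 1.35], [-2.1, 2.04], [-1.57, 1.44], [-3.14, 3.14]. Speed limits (rad/s): [1.89, 1.89, 2.39, 2.57, 3.14, 3.14].

INTERFACE

Orientations are given as a unit quaternion [w, x, y, z].
In Python, from bench import state, snapshot, camera_model, finish_job gives the robot as it stands.
- The arm moves only by the tool step_arm, never from a script. Its argument "targets" is a list of rows, each an object with "travel": the shift along the tool's x, y, z in m, a list of three; "turn": the turn about the tool's z in degrees. In form: [{"travel": [dx, dy, dz], "turn": turn}, ...]. A call has 1 to 10 rows; each row shifts and turns the commanded pose from where the row before left it, along the tool's axes as they then stand; what a row does not reach is not made up. A row lasts 1/12 s, in which the tool goes at most 41.7 mm and 7.16 degrees, less where a joint would pass 70% of its speed; a pose out of reach is approached as far as the arm can. A call with a gripper value outside its range is refused whole. "gripper" is the opening, from 0 (shut) to 1 (fully open), set as the call begins (left out, the last holds). The fingers move at their own pace and stop on an object; "newtons" is the grip in N (left out, the last holds). Time passes only in rows, so rows that do not move let the fingers close. It gives the time, the measured TCP pose, the force, the opening and the grip force at its end, in the units of the state.
- state(): the state, without advancing time (a new reading comes with each control period).
- snapshot(name): name is "scene" or "side" or "wrist"; returns the picture (420x560x3 uint8, red, green, blue); there is no depth.
- camera_model(name): a dict with "fx", "fy", "cx", "cy" (pixels), "k1" (the pictures are not rectified: a ray, as slopes to the right and down, at radius r is drawn at 1 + k1 r^2 times it, then the intrinsics apply), "camera_from_world" (4x4, takes a point from world to camera coordinates); the wrist camera has in their place "mount" (4x4, takes a point from camera to tool coordinates, whose origin is the TCP and whose axes are the flange's). Camera axes: x right, y down, z forward; pixel columns grow to the right and rows downward; lengths in m; the calibration is good to about 2 mm. A picture is of the moment at which its call begins: read the wrist's pose just before it. camera_model takes no time and is no camera call.
- finish_job(): hands the job in; it is judged then, once.
The state is a dict: "time_s": time; "q": joint angles; "joint_velocities": joint speeds; "joint_torque": joint torques, N m; "tcp_pos": TCP position; "tcp_rot": TCP orientation; "contact_force": force on the tool from outside, world axes, zero at the start; "ft_torque": the same for the moment, N m; "width": finger opening in m; "gripper_force": force on a finger pad.
Only numpy, scipy, OpenCV 4.12 (cv2) and the standard library are available. Lean on these libraries where they do the work, as an engineer would, in place of code of your own. Each camera call takes 0.05 s, during which the arm holds its last target. There are 200 camera calls.

## Working session

There is one attempt and no reset: what is moved stays moved. The work goes in short steps, Python scripts to look and compute and a tool call to move; the robot and the scene stay as the last step left them, time stands still between calls to the robot, and variables do not carry over. Pictures are saved under pics/ and viewed, at most 10 in all, crops included, and the job is handed in when it is done.

Besides the shell and the picture viewer there is one more tool, called after "Request:" by a JSON object that holds its "fn" and its "kwargs". step_arm: Moves the arm, as the interface text tells. Its arguments: {"type":"object","properties":{"targets":{"type":"array","items":{"type":"object","properties":{"travel":{"type":"array","items":{"type":"number"}},"turn":{"type":"number"}}}},"gripper":{"type":"number"},"newtons":{"type":"number"}},"required":["targets"]}

```bash
mkdir -p pics; ls
python3 - <<'E'
from bench import *
import cv2,numpy as np
np.set_printoptions(precision=4,suppress=True)
s=state(); print({k:np.round(v,3) for k,v in s.items()})
for n in ["scene","side","wrist"]:
    im=snapshot(n); cv2.imwrite(f"pics/{n}0.png",im[:,:,::-1])
    m=camera_model(n); print(n,{k:np.array(v) for k,v in m.items()})
E
```

```text
pics
{'time_s': np.float64(0.0), 'q': array([ 0.   ,  0.213, -0.035,  1.324, -0.   ,  1.571]), 'joint_velocities': array([ 0.   ,  0.   ,  0.   , -0.001,  0.001,  0.001]), 'joint_torque': array([ -0.001, -68.618,  48.713,   0.018,  -0.   ,  -0.   ]), 'tcp_pos': array([0.5  , 0.   , 0.231]), 'tcp_rot': array([-0.   ,  0.707,  0.707, -0.   ]), 'contact_force': array([ 0.17 , -1.042, -0.28 ]), 'ft_torque': array([ 0.004, -0.032, -0.029]), 'gripper_force': np.float64(0.0), 'width': np.float64(0.085)}
scene {'fx': array(444.1864), 'fy': array(444.1864), 'cx': array(278.523), 'cy': array(207.8033), 'k1': array(0.0352), 'camera_from_world': array([[ 0.5714, -0.8207, -0.0025, -0.2768],
       [-0.4775, -0.33  , -0.8143,  0.3717],
       [ 0.6675,  0.4665, -0.5804,  0.8316],
       [ 0.    ,  0.    ,  0.    ,  1.    ]])}
side {'fx': array(545.2223), 'fy': array(545.2223), 'cx': array(277.2325), 'cy': array(213.325), 'k1': array(0.0589), 'camera_from_world': array([[-0.9893, -0.1456, -0.004 ,  0.5029],
       [-0.0706,  0.5035, -0.8611,  0.1458],
       [ 0.1273, -0.8517, -0.5084,  1.1935],
       [ 0.    ,  0.    ,  0.    ,  1.    ]])}
wrist {'fx': array(336.6006), 'fy': array(336.6006), 'cx': array(277.2762), 'cy': array(207.437), 'k1': array(0.0003), 'mount': array([[-0.0008, -0.9595, -0.2817,  0.0717],
       [ 1.    , -0.0007, -0.0006,  0.0006],
       [ 0.0004, -0.2817,  0.9595, -0.1421],
       [ 0.    ,  0.    ,  0.    ,  1.    ]])}
```

View pics/scene0.png

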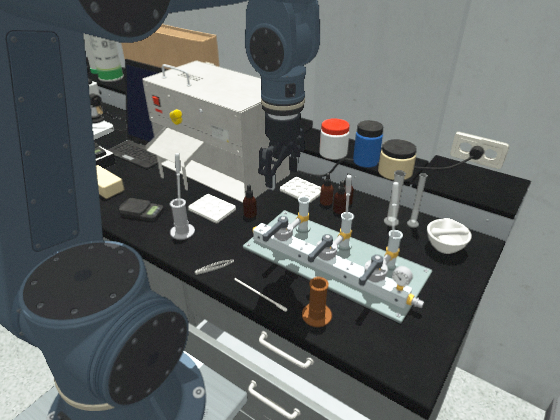

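View pics/side0.png

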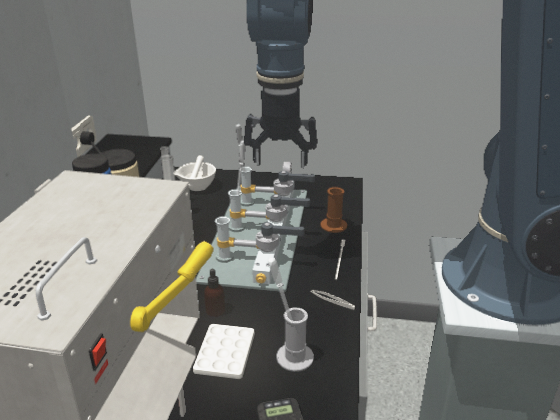

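Run:
```python
import cv2,numpy as np
a=cv2.imread("pics/scene0.png");b=cv2.imread("pics/side0.png")
c1=cv2.resize(a[140:320,230:440],None,fx=3.3,fy=3.3,interpolation=cv2.INTER_CUBIC)[:600]
c2=cv2.resize(b[110:370,190:350],None,fx=2.3,fy=2.3,interpolation=cv2.INTER_CUBIC)
c3=cv2.resize(a[140:250,150:240],None,fx=4.4,fy=4.4,interpolation=cv2.INTER_CUBIC)
cv2.imwrite("pics/c1.png",c1);
o=np.zeros((600,800,3),np.uint8);o[:c2.shape[0],:c2.shape[1]]=c2;o[:c3.shape[0],390:390+c3.shape[1]]=c3
cv2.imwrite("pics/c2.png",o)
```

```text
(no output)
```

View pics/c1.png

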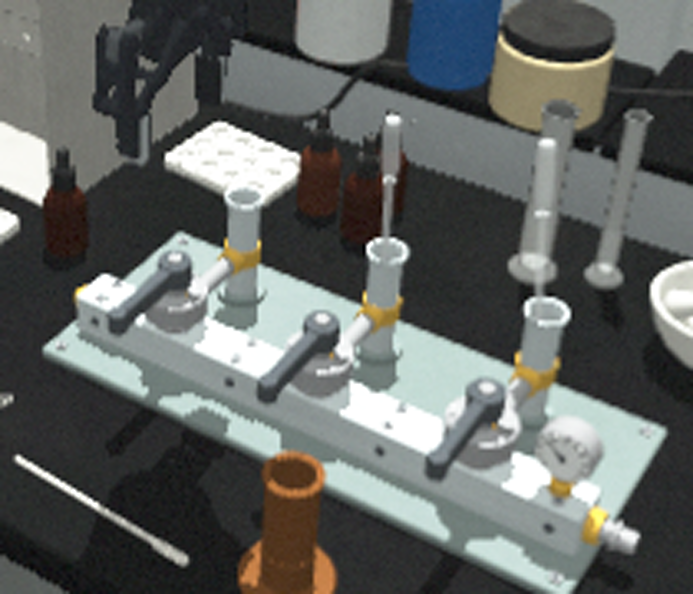

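View pics/c2.png

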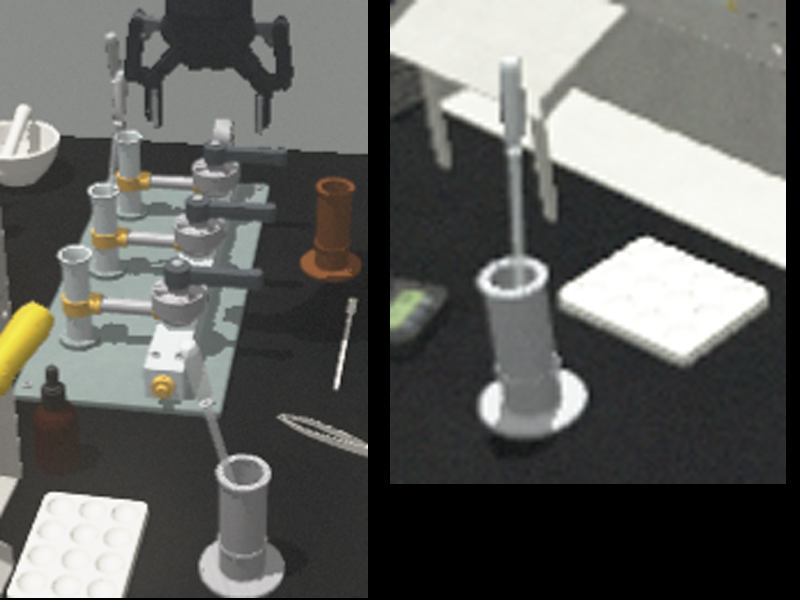

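```bash
cat > h.py <<'E'
import numpy as np,cv2
from scipy.spatial.transform import Rotation as R
from bench import *
np.set_printoptions(precision=4,suppress=True)
def ray(n,px,st=None):
    m=camera_model(n)
    u=np.array([(px[0]-m["cx"])/m["fx"],(px[1]-m["cy"])/m["fy"]]);v=u.copy()
    for _ in range(20): v=u/(1+m["k1"]*(v@v))
    d=np.array([*v,1.])
    if n=="wrist":
        M=np.array(m["mount"]);q=st["tcp_rot"];Q=R.from_quat([q[1],q[2],q[3],q[0]]).as_matrix()
        return Q@M[:3,3]+np.array(st["tcp_pos"]),Q@M[:3,:3]@d
    M=np.array(m["camera_from_world"]);return -M[:3,:3].T@M[:3,3],M[:3,:3].T@d
def onz(n,px,z,st=None):
    o,d=ray(n,px,st);return o+d*(z-o[2])/d[2]
def tri(rs):
    A=0;b=0
    for o,d in rs:
        d=d/np.linalg.norm(d);P=np.eye(3)-np.outer(d,d);A=A+P;b=b+P@o
    return np.linalg.solve(A,b)
def proj(n,p,st=None):
    m=camera_model(n)
    if n=="wrist":
        M=np.array(m["mount"]);q=st["tcp_rot"];Q=R.from_quat([q[1],q[2],q[3],q[0]]).as_matrix()
        c=M[:3,:3].T@(Q.T@(np.array(p)-st["tcp_pos"])-M[:3,3])
    else:
        M=np.array(m["camera_from_world"]);c=M[:3,:3]@p+M[:3,3]
    v=c[:2]/c[2];v=v*(1+m["k1"]*(v@v));return np.array([v[0]*m["fx"]+m["cx"],v[1]*m["fy"]+m["cy"]])
E
python3 - <<'E'
from h import *
S=lambda x,y:(230+x/3.3,140+y/3.3)
D=lambda x,y:(190+x/2.3,110+y/2.3)
J=lambda x,y:(150+(x-390)/4.4,140+y/4.4)
for n,a,b,z in [("tubeA",S(243,195),D(75,257),.11),("tubeB",S(387,250),D(104,193),.11),("tubeC",S(547,314),D(129,139),.11),("hubA",S(174,262),D(178,270),.105),("hubB",S(323,320),D(200,203),.105),("hubC",S(487,389),D(216,150),.105),("levEndA",S(120,322),D(258,277),.1),("jar",J(513,276),D(244,472),.1)]:
    print(n,onz("scene",a,z),onz("side",b,z),tri([ray("scene",a),ray("side",b)]))
# pipette: plane through the scene line of the stem, intersect with side rays
o,d1=ray("scene",J(511,62));_,d2=ray("scene",J(518,255))
nrm=np.cross(d1,d2)
for px in [D(205,402),D(226,460)]:
    oo,d=ray("side",px);print("stem",oo+d*((o-oo)@nrm)/(d@nrm))
E
```

```text
tubeA [0.6279 0.0173 0.11  ] [0.6257 0.023  0.11  ] [0.6279 0.0182 0.1082]
tubeB [ 0.6273 -0.1143  0.11  ] [ 0.6253 -0.1062  0.11  ] [ 0.628  -0.1132  0.1075]
tubeC [ 0.6235 -0.2464  0.11  ] [ 0.6242 -0.2352  0.11  ] [ 0.6269 -0.2449  0.106 ]
hubA [0.5265 0.016  0.105 ] [0.5259 0.0246 0.105 ] [0.528  0.018  0.1019]
hubB [ 0.5303 -0.1134  0.105 ] [ 0.5244 -0.1077  0.105 ] [ 0.5271 -0.1132  0.1042]
hubC [ 0.5292 -0.2431  0.105 ] [ 0.5245 -0.2312  0.105 ] [ 0.528 -0.242  0.102]
levEndA [0.4489 0.011  0.1   ] [0.4504 0.0185 0.1   ] [0.4513 0.0131 0.097 ]
jar [0.433  0.2944 0.1   ] [0.4317 0.2932 0.1   ] [0.4319 0.2936 0.1006]
stem [0.4594 0.3062 0.1733]
stem [0.4447 0.2993 0.1154]
```

Candidates: empty tube – left tube A at scene (303,199) versus B (347,216) and C (396,235), both of which have a white pipette standing in them (bulbs at scene (348,180) and (395,190)). A shows nothing above its mouth, so its cock hub is at (283,219). Jar – steel jar at scene (178,203)/side (296,315) holding the leaning pipette, versus the brown look-alike at (317,285). Glass cylinders and the pestle in the background are not pipettes. I choose A, and the pipette in the steel jar. The crops c1 and c2 confirm this.

View pics/wrist0.png

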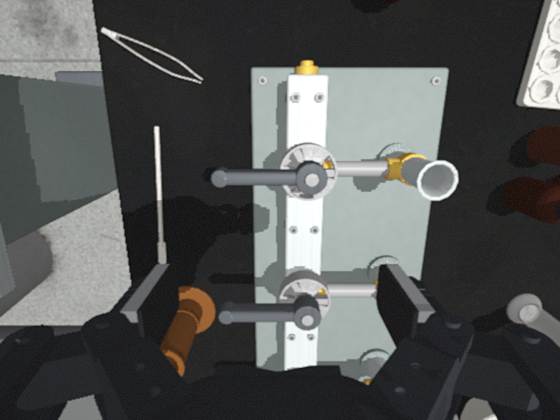

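Run:
```python
from h import *
st=state()
for n,p in [("tubeA",[.627,.0185,.11]),("hubA",[.5275,.018,.105]),("levend",[.4455,.018,.105]),("grip",[.4695,.018,.105]),("hubB",[.5275,-.113,.105]),("pivot bulb",[.467,.31,.206])]: print(n,proj("wrist",p,st))
print("yellow handle",tri([ray("scene",(176,117)),ray("side",(172,290))]))
```

```text
tubeA [437.0593 178.2517]
hubA [311.0909 177.7134]
levend [209.7577 177.7779]
grip [239.4083 177.7592]
hubB [307.181  318.0949]
pivot bulb [ 155.9569 -790.8455]
yellow handle [0.5935 0.4365 0.2518]
```

The wrist view shows empty tube A's bore at (438,180), its hub at (311,179) and its lever to (220,177) pointing at the robot. Predictions match within 2 px. Now I go over the lever.

Request:
{"fn": "step_arm", "kwargs": {"targets": [{"travel": [0.018, -0.03, 0], "turn": 0}, {"travel": [0, 0, 0], "turn": -7}, {"travel": [0, 0, 0], "turn": -7}, {"travel": [0, 0, 0], "turn": -7}, {"travel": [0, 0, 0], "turn": -7}, {"travel": [0, 0, 0], "turn": -7}, {"travel": [0, 0, 0], "turn": -7}, {"travel": [0, 0, 0], "turn": -7}, {"travel": [0, 0, 0], "turn": -7}, {"travel": [0, 0, 0], "turn": -7}], "gripper": 0.5}}

```text
time_s: 0.98
tcp_pos: [0.4699, 0.018, 0.2311]
tcp_rot: [-0.0, 0.231, 0.973, -0.0]
contact_force: [0.9, 0.1, -0.2]
width: 0.0428
gripper_force: 0.0
```

Request:
{"fn": "step_arm", "kwargs": {"targets": [{"travel": [0, 0, 0], "turn": -7}, {"travel": [0, 0, 0], "turn": -7}, {"travel": [0, 0, 0], "turn": -7}, {"travel": [0, 0, 0], "turn": -6}, {"travel": [0, 0, 0.03], "turn": 0}, {"travel": [0, 0, 0.03], "turn": 0}, {"travel": [0, 0, 0.03], "turn": 0}, {"travel": [0, 0, 0.02], "turn": 0}, {"travel": [0, 0, 0], "turn": 0}, {"travel": [0, 0, 0], "turn": 0}]}}

```text
time_s: 1.82
tcp_pos: [0.4693, 0.018, 0.1211]
tcp_rot: [-0.001, -0.0, 1.0, -0.0]
contact_force: [0.6, -0.4, 0.7]
width: 0.0426
gripper_force: 0.0
```

Run:
```python
from h import *
st=state();print(st["tcp_pos"],st["q"],st["tcp_rot"],st["contact_force"],st["width"])
im=snapshot("wrist");cv2.imwrite("pics/w1.png",im[:,:,::-1])
for p in [[.5275,.0168,.105],[.4695,.018,.105]]:print(proj("wrist",p,st))
```

```text
[0.4693 0.018  0.1211] [ 0.0383  0.204  -0.33    1.0386  0.      0.0383] [-0.0009 -0.      1.     -0.    ] [ 0.5522 -0.4391  0.6708] 0.04261714848201679
[275.4479 349.6505]
[277.5289 254.1401]
```

View pics/w1.png

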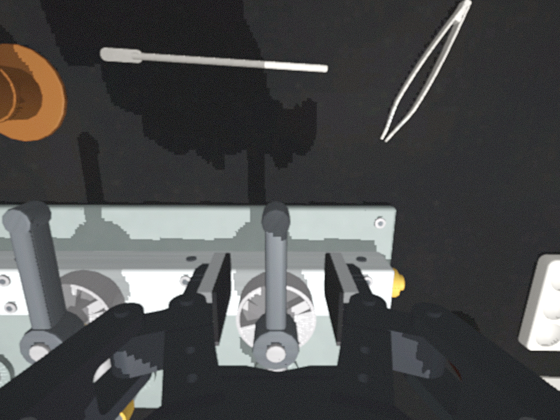

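The lever lies centred between the open fingers (tip at (276,212), hub at (275,350)). I lower, grip and press.

Request:
{"fn": "step_arm", "kwargs": {"targets": [{"travel": [0, 0, 0.022], "turn": 0}, {"travel": [0, 0, 0.022], "turn": 0}, {"travel": [0, 0, 0], "turn": 0}, {"travel": [0, 0, 0], "turn": 0}]}}

```text
time_s: 2.2
tcp_pos: [0.4702, 0.018, 0.0783]
tcp_rot: [0.0, 0.0, 1.0, -0.0]
contact_force: [1.2, -0.3, 0.9]
width: 0.0427
gripper_force: 0.0
```

Request:
{"fn": "step_arm", "kwargs": {"targets": [{"travel": [0, 0, 0], "turn": 0}, {"travel": [0, 0, 0], "turn": 0}, {"travel": [0, 0, 0], "turn": 0}, {"travel": [0, 0, 0], "turn": 0}, {"travel": [0, 0, 0], "turn": 0}, {"travel": [0, 0, 0], "turn": 0}], "gripper": 0, "newtons": 50}}

```text
time_s: 2.7
tcp_pos: [0.4708, 0.0177, 0.0779]
tcp_rot: [0.001, 0.0, 1.0, -0.0]
contact_force: [2.4, -4.7, 4.9]
width: 0.0105
gripper_force: 53.2
```

Request:
{"fn": "step_arm", "kwargs": {"targets": [{"travel": [0, 0, 0.002], "turn": 0}, {"travel": [0, 0, 0.002], "turn": 0}, {"travel": [0, 0, 0.002], "turn": 0}, {"travel": [0, 0, 0.0015], "turn": 0}, {"travel": [0, 0, 0], "turn": 0}, {"travel": [0, 0, 0], "turn": 0}]}}

```text
time_s: 3.2
tcp_pos: [0.4707, 0.0178, 0.0714]
tcp_rot: [0.001, 0.0, 1.0, -0.0]
contact_force: [-8.8, -4.3, 33.5]
width: 0.0103
gripper_force: 57.3
```

Request:
{"fn": "step_arm", "kwargs": {"targets": [{"travel": [-0.0002, 0.0045, -0.0008], "turn": 4.5}, {"travel": [-0.0002, 0.0045, 0], "turn": 4.5}, {"travel": [-0.0002, 0.0045, 0], "turn": 4.5}, {"travel": [-0.0002, 0.0045, 0], "turn": 4.5}]}}

```text
time_s: 3.53
tcp_pos: [0.4737, 0.0354, 0.0716]
tcp_rot: [0.001, 0.159, 0.987, -0.0]
contact_force: [-0.7, -8.5, 16.1]
width: 0.0109
gripper_force: 54.8
```

Request:
{"fn": "step_arm", "kwargs": {"targets": [{"travel": [-0.0002, 0.0045, 0], "turn": 4.5}, {"travel": [-0.0002, 0.0045, 0], "turn": 4.5}, {"travel": [-0.0002, 0.0045, 0], "turn": 4.5}, {"travel": [-0.0002, 0.0045, 0], "turn": 4.5}, {"travel": [-0.0002, 0.0045, 0], "turn": 4.5}, {"travel": [-0.0002, 0.0045, 0], "turn": 4.5}, {"travel": [-0.0002, 0.0045, 0], "turn": 4.5}, {"travel": [-0.0002, 0.0045, 0], "turn": 4.5}, {"travel": [-0.0002, 0.0045, 0], "turn": 4.5}, {"travel": [-0.0002, 0.0045, 0], "turn": 4.5}]}}

```text
time_s: 4.37
tcp_pos: [0.5022, 0.0681, 0.0714]
tcp_rot: [0.001, 0.524, 0.851, -0.001]
contact_force: [-1.7, -12.4, 16.3]
width: 0.0104
gripper_force: 54.7
```

Request:
{"fn": "step_arm", "kwargs": {"targets": [{"travel": [-0.0002, 0.0045, 0], "turn": 4.5}, {"travel": [-0.0002, 0.0045, 0], "turn": 4.5}, {"travel": [-0.0002, 0.0045, 0], "turn": 4.5}, {"travel": [-0.0002, 0.0045, 0], "turn": 4.5}, {"travel": [-0.0002, 0.0045, 0], "turn": 4.5}, {"travel": [0, 0, 0], "turn": 0}, {"travel": [0, 0, 0], "turn": 0}]}}

```text
time_s: 4.95
tcp_pos: [0.5235, 0.0738, 0.0714]
tcp_rot: [0.001, 0.679, 0.734, -0.001]
contact_force: [-3.6, -12.4, 17.6]
width: 0.0104
gripper_force: 55.1
```

Request:
{"fn": "step_arm", "kwargs": {"targets": [{"travel": [-0.001, 0.0045, 0], "turn": 4.5}, {"travel": [0, 0.002, 0], "turn": 0.5}, {"travel": [0, 0.002, 0], "turn": 0}, {"travel": [0, 0, 0], "turn": 0}, {"travel": [0, 0, 0], "turn": 0}]}}

```text
time_s: 5.37
tcp_pos: [0.5288, 0.0739, 0.0711]
tcp_rot: [-0.001, 0.71, 0.704, -0.002]
contact_force: [-26.3, -5.3, 34.4]
width: 0.0108
gripper_force: 57.6
```

The stop is felt (26 N against). Letting the lever spring up.

Request:
{"fn": "step_arm", "kwargs": {"targets": [{"travel": [0, 0, -0.002], "turn": 0}, {"travel": [0, 0, -0.002], "turn": 0}, {"travel": [0, 0, -0.0025], "turn": 0}, {"travel": [0, 0, 0], "turn": 0}, {"travel": [0, 0, 0], "turn": 0}]}}

```text
time_s: 5.78
tcp_pos: [0.5283, 0.0734, 0.076]
tcp_rot: [-0.002, 0.71, 0.704, -0.003]
contact_force: [-16.4, -7.8, 5.5]
width: 0.0103
gripper_force: 53.2
```

Request:
{"fn": "step_arm", "kwargs": {"targets": [{"travel": [0, 0, 0], "turn": 0}, {"travel": [0, 0, 0], "turn": 0}, {"travel": [0, 0, 0], "turn": 0}, {"travel": [0, 0, 0], "turn": 0}, {"travel": [0, 0, -0.02], "turn": 0}, {"travel": [0, 0, -0.04], "turn": 0}, {"travel": [0, 0, -0.04], "turn": 0}, {"travel": [0, 0, -0.04], "turn": 0}, {"travel": [0, 0, 0], "turn": 0}, {"travel": [0, 0, 0], "turn": 0}], "gripper": 0.5}}

```text
time_s: 6.62
tcp_pos: [0.5331, 0.0746, 0.2193]
tcp_rot: [0.001, 0.71, 0.704, 0.002]
contact_force: [-0.6, -0.2, -0.7]
width: 0.0431
gripper_force: 0.0
```

Run:
```python
from h import *
st=state();print(st["time_s"],st["tcp_pos"],st["q"],st["tcp_rot"],st["contact_force"])
a=snapshot("wrist");b=snapshot("side");c=snapshot("scene")
cv2.imwrite("pics/w2.png",a[:,:,::-1]);cv2.imwrite("pics/s2.png",b[:,:,::-1]);cv2.imwrite("pics/sc2.png",c[:,:,::-1])
o=np.zeros((600,800,3),np.uint8);o[:300,:400]=cv2.resize(a,(400,300),interpolation=cv2.INTER_AREA)
o[:300,400:]=cv2.resize(b[200:305,210:350],(400,300),interpolation=cv2.INTER_CUBIC)
o[300:,:400]=cv2.resize(c[130:250,120:280],(400,300),interpolation=cv2.INTER_CUBIC)
o[300:,400:]=cv2.resize(b[255:360,230:370],(400,300),interpolation=cv2.INTER_CUBIC)
cv2.imwrite("pics/m2.png",o[:,:,::-1])
for p in [[.5275,.0168,.105],[.5275,.0988,.105],[.627,.017,.11]]:print(proj("wrist",p,st))
```

```text
6.6167 [0.5331 0.0746 0.2193] [0.1389 0.2905 0.0366 1.3125 0.0002 1.7182] [0.0013 0.7101 0.7041 0.0018] [-0.624  -0.2338 -0.7365]
[270.1117 269.5115]
[268.4741 172.9332]
[390.5865 270.8163]
```

View pics/m2.png

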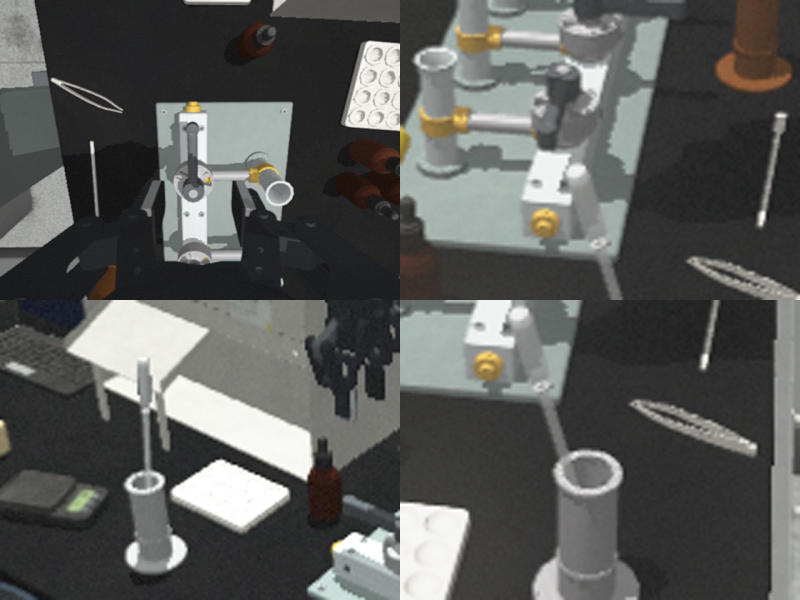

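The picture shows lever A now pointing left (+y), hub at wrist (270,262), end at (270,182), nothing else disturbed. The lever rose 5 mm in the grip, so it is caught. Pipette: bulb top at scene (177,154)/side (271,260), stem at rim at scene (180,200)/side (288,309).

Run:
```python
from h import *
P=[tri([ray("scene",a),ray("side",b)]) for a,b in [((177.2,154),(271.3,260)),((178.4,173),(280.1,285)),((179.6,200),(287.8,309.3))]]
for p in P:print(p)
d=P[0]-P[2];d/=np.linalg.norm(d);print("dir",d,"tilt",np.degrees(np.arccos(d[2])),"az",np.degrees(np.arctan2(d[1],d[0])))
print("jar",tri([ray("scene",(120+146/2.5,130+183/2.5)),ray("side",(230+188/2.857,255+172/2.857))]))
```

```text
[0.4711 0.3117 0.2261]
[0.459  0.3067 0.1748]
[0.4429 0.2923 0.1077]
dir [0.2281 0.1576 0.9608] tilt 16.09289827143987 az 34.64089974046144
jar [0.4324 0.2924 0.0994]
```

Request:
{"fn": "step_arm", "kwargs": {"targets": [{"travel": [0, 0, -0.04], "turn": 0}, {"travel": [0, 0, -0.04], "turn": 0}, {"travel": [0.039, -0.011, 0], "turn": 0}, {"travel": [0.039, -0.011, 0], "turn": 0}, {"travel": [0.039, -0.011, 0], "turn": 0}, {"travel": [0.039, -0.011, 0], "turn": 0}, {"travel": [0.039, -0.011, 0], "turn": 0}, {"travel": [0.039, -0.012, 0], "turn": 0}, {"travel": [0, 0, 0], "turn": -7}, {"travel": [0, 0, 0], "turn": -7}], "gripper": 0.7}}

```text
time_s: 7.6
tcp_pos: [0.4654, 0.3108, 0.2952]
tcp_rot: [-0.001, 0.616, 0.788, -0.001]
contact_force: [0.6, -1.1, -0.0]
width: 0.0597
gripper_force: 0.0
```

Request:
{"fn": "step_arm", "kwargs": {"targets": [{"travel": [0, 0, 0], "turn": -7}, {"travel": [0, 0, 0], "turn": -7}, {"travel": [0, 0, 0], "turn": -7}, {"travel": [0, 0, 0], "turn": -7}, {"travel": [0, 0, 0], "turn": -7}, {"travel": [0, 0, 0], "turn": -7}, {"travel": [0, 0, 0], "turn": -7}, {"travel": [0, 0, 0], "turn": -7}, {"travel": [0, 0, 0], "turn": -7}, {"travel": [0, 0, 0], "turn": -7}]}}

```text
time_s: 8.43
tcp_pos: [0.4664, 0.3086, 0.2956]
tcp_rot: [-0.001, 0.054, 0.999, -0.001]
contact_force: [-1.0, -0.3, 1.0]
width: 0.0599
gripper_force: 0.0
```

Request:
{"fn": "step_arm", "kwargs": {"targets": [{"travel": [0, 0, 0], "turn": -7}, {"travel": [0, 0, 0], "turn": -7}, {"travel": [0, 0, 0], "turn": -7}, {"travel": [0, 0, 0], "turn": -7}, {"travel": [0, 0, 0], "turn": -6}, {"travel": [0, 0, 0], "turn": 0}, {"travel": [0, 0, 0], "turn": 0}]}}

```text
time_s: 9.02
tcp_pos: [0.4665, 0.3087, 0.296]
tcp_rot: [-0.001, -0.236, 0.972, -0.0]
contact_force: [0.0, -0.4, -0.5]
width: 0.0599
gripper_force: 0.0
```

Run:
```python
from h import *
st=state();print(st["time_s"],st["tcp_pos"],st["q"],st["tcp_rot"],st["contact_force"])
a=snapshot("wrist");cv2.imwrite("pics/w3.png",a[:,:,::-1])
for p in [[.4711,.3117,.2261],[.459,.3067,.1748],[.4324,.2924,.1]]:print(proj("wrist",p,st))
```

```text
9.0167 [0.4665 0.3087 0.296 ] [0.5846 0.3462 0.3064 1.533  0.0001 0.1079] [-0.0009 -0.2361  0.9717 -0.0003] [ 0.0412 -0.4466 -0.4658]
[278.5727 228.2971]
[279.6624 191.2995]
[278.6109 143.9793]
```

View pics/w3.png

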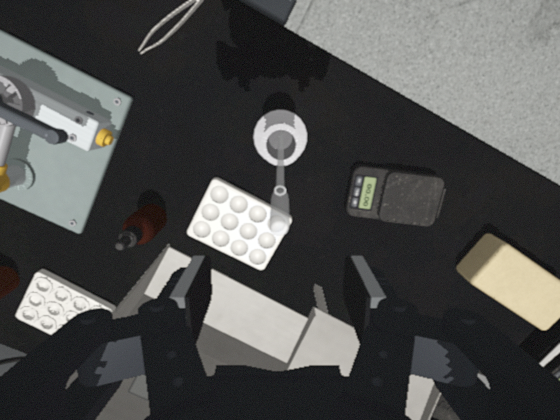

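Run:
```python
from h import *
st=state()
print("leg foot",onz("scene",(186,190),0),onz("scene",(162,177),0))
for s in [(184,160),(203,143)]:
  for w in [(318,290),(318,312),(165,245),(290,362)]:
    r=[ray("scene",s),ray("wrist",w,st)];p=tri(r);e=[np.linalg.norm(np.cross(p-o,d/np.linalg.norm(d))) for o,d in r];print(s,w,p,np.round(e,4))
q=st["tcp_rot"];Q=R.from_quat([q[1],q[2],q[3],q[0]]).as_matrix();print(Q)
```

```text
leg foot [0.5945 0.44   0.    ] [0.6065 0.5629 0.    ]
(184, 160) (318, 290) [0.5415 0.3822 0.1506] [0.0089 0.0089]
(184, 160) (318, 312) [0.5683 0.4049 0.1321] [0.0038 0.0038]
(184, 160) (165, 245) [0.4794 0.2625 0.2409] [0.0284 0.0284]
(184, 160) (290, 362) [0.6126 0.4184 0.1247] [0.0236 0.0236]
(203, 143) (318, 290) [0.5355 0.3361 0.2159] [0.0402 0.0402]
(203, 143) (318, 312) [0.5599 0.3562 0.1985] [0.037 0.037]
(203, 143) (165, 245) [0.5035 0.251  0.2594] [0.004 0.004]
(203, 143) (290, 362) [0.6285 0.393  0.1597] [0.0147 0.0147]
[[-0.8888 -0.4583 -0.0012]
 [-0.4583  0.8888 -0.0008]
 [ 0.0014 -0.0001 -1.    ]]
```

Pipette: bulb top at (280,228), neck at (280,190), jar mouth at (280,140) – lean plane is in line with the pads, panel corner more than 0.1 m away. Lower and grip the bulb.

Request:
{"fn": "step_arm", "kwargs": {"targets": [{"travel": [0, 0.0018, 0.03], "turn": 0}, {"travel": [0, 0, 0.03], "turn": 0}, {"travel": [0, 0, 0.03], "turn": 0}, {"travel": [0, 0, 0.023], "turn": 0}, {"travel": [0, 0, 0], "turn": 0}, {"travel": [0, 0, 0], "turn": 0}]}}

```text
time_s: 9.57
tcp_pos: [0.4653, 0.31, 0.1838]
tcp_rot: [-0.001, -0.237, 0.972, -0.0]
contact_force: [-0.4, -0.4, 0.3]
width: 0.0596
gripper_force: 0.0
```

Request:
{"fn": "step_arm", "kwargs": {"targets": [{"travel": [0, 0, 0], "turn": 0}, {"travel": [0, 0, 0], "turn": 0}, {"travel": [0, 0, 0], "turn": 0}, {"travel": [0, 0, 0], "turn": 0}, {"travel": [0, 0, 0], "turn": 0}, {"travel": [0, 0, 0], "turn": 0}, {"travel": [0, 0, 0], "turn": 0}, {"travel": [0, 0, 0], "turn": 0}], "gripper": 0, "newtons": 20}}

```text
time_s: 10.23
tcp_pos: [0.4664, 0.3106, 0.1847]
tcp_rot: [0.001, -0.238, 0.971, 0.0]
contact_force: [0.9, 0.6, 6.3]
width: 0.0135
gripper_force: 22.6
```

Request:
{"fn": "step_arm", "kwargs": {"targets": [{"travel": [-0.001, 0, -0.005], "turn": 0}, {"travel": [-0.002, 0, -0.01], "turn": 0}, {"travel": [-0.003, 0, -0.013], "turn": 0}, {"travel": [-0.003, 0, -0.013], "turn": 0}, {"travel": [-0.003, 0, -0.013], "turn": 0}, {"travel": [-0.003, 0, -0.013], "turn": 0}, {"travel": [-0.003, 0, -0.013], "turn": 0}, {"travel": [-0.003, 0, -0.013], "turn": 0}, {"travel": [-0.003, 0, -0.013], "turn": 0}, {"travel": [-0.003, 0, -0.013], "turn": 0}]}}

```text
time_s: 11.07
tcp_pos: [0.4898, 0.3229, 0.3039]
tcp_rot: [-0.0, -0.238, 0.971, 0.0]
contact_force: [0.6, 0.1, -0.3]
width: 0.0133
gripper_force: 22.1
```

Request:
{"fn": "step_arm", "kwargs": {"targets": [{"travel": [-0.002, 0, -0.012], "turn": 0}, {"travel": [0, 0, 0], "turn": 0}, {"travel": [0, 0, 0], "turn": 0}]}}

```text
time_s: 11.32
tcp_pos: [0.4918, 0.324, 0.3151]
tcp_rot: [0.0, -0.238, 0.971, 0.0]
contact_force: [0.7, 0.1, 0.4]
width: 0.0132
gripper_force: 22.1
```

Run:
```python
from h import *
st=state();print(st["time_s"],st["tcp_pos"],st["q"],st["contact_force"],st["width"])
im={n:snapshot(n) for n in["scene","side","wrist"]}
for n in im:cv2.imwrite(f"pics/{n}4.png",im[n][:,:,::-1])
g=np.array(st["tcp_pos"])+[0,0,.019]
t=g-.205*np.array([.2208*.9,.1138*.9,.97])
for n in["scene","side"]:print(n,"grip",proj(n,g),"tip guess",proj(n,t))
o=np.zeros((600,800,3),np.uint8)
o[:,:400]=cv2.resize(im["scene"][60:270,110:250],(400,600),interpolation=cv2.INTER_CUBIC)
o[:,400:]=cv2.resize(im["side"][150:360,210:350],(400,600),interpolation=cv2.INTER_CUBIC)
cv2.imwrite("pics/m4.png",o[:,:,::-1])
```

```text
11.3167 [0.4918 0.324  0.3151] [0.5824 0.4219 0.4661 1.6144 0.0001 0.1025] [0.6934 0.1073 0.3921] 0.0132167446421977
scene grip [173.7808 111.1479] tip guess [178.7587 187.7399]
side grip [255.544  204.2093] tip guess [284.2756 301.956 ]
```

View pics/m4.png

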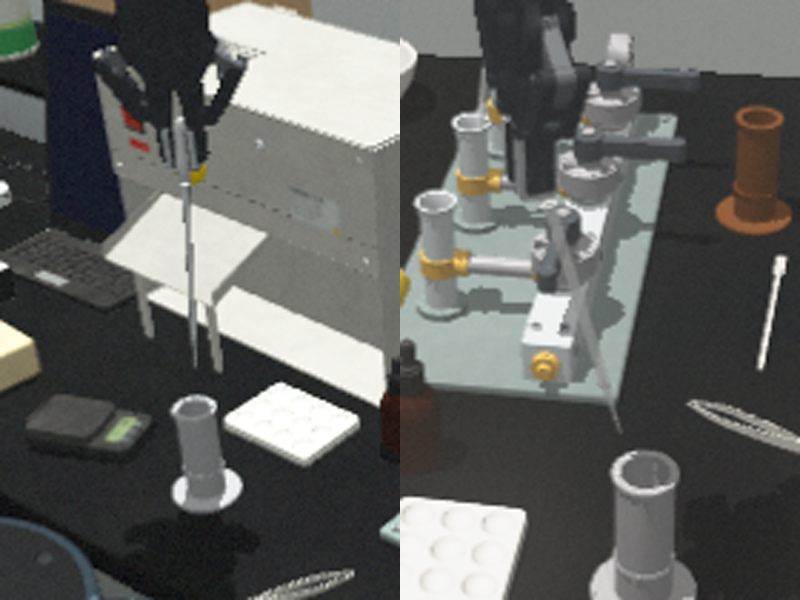

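The pipette is held, with its tip free at scene (178,188)/side (287,301). The jar is still standing, lever A points left and the other levers are unchanged.

Run:
```python
from h import *
st=state()
t=tri([ray("scene",(178.3,188.1)),ray("side",(287,301.2))]);print("tip",t)
q=st["tcp_rot"];Q=R.from_quat([q[1],q[2],q[3],q[0]]).as_matrix()
l=Q.T@(t-st["tcp_pos"]);print("tip in tool",l)
a=np.degrees(np.arctan2(Q[1,0],Q[0,0]));print("az tool x",a)
for turn in [-62]:
    Q2=R.from_euler('z',-turn,degrees=True).as_matrix()@Q
    tgt=np.array([.627,.0175,.135])-Q2@l;print("tcp for tip over tube",tgt,"now-tool travel",Q.T@(tgt-st["tcp_pos"]))
    print(Q2)
```

```text
tip [0.4472 0.3012 0.1364]
tip in tool [0.0493 0.0005 0.1779]
az tool x -152.50024168593202
tcp for tip over tube [0.6279 0.067  0.3128] now-tool travel [-0.0027 -0.2907  0.0014]
[[-0.0087 -1.      0.0001]
 [-1.      0.0087 -0.0013]
 [ 0.0013 -0.0001 -1.    ]]
```

Request:
{"fn": "step_arm", "kwargs": {"targets": [{"travel": [0, -0.015, 0], "turn": 0}, {"travel": [0, -0.03, 0], "turn": 0}, {"travel": [0, -0.035, 0], "turn": 0}, {"travel": [0, -0.035, 0], "turn": 0}, {"travel": [0, -0.035, 0], "turn": 0}, {"travel": [0, -0.035, 0], "turn": 0}, {"travel": [0, -0.035, 0], "turn": 0}, {"travel": [0, -0.035, 0], "turn": 0}, {"travel": [0, -0.025, 0], "turn": 0}, {"travel": [-0.003, -0.011, 0], "turn": 0}]}}

```text
time_s: 12.3
tcp_pos: [0.6292, 0.0637, 0.3142]
tcp_rot: [-0.001, -0.236, 0.972, -0.0]
contact_force: [0.3, -1.0, 0.5]
width: 0.0135
gripper_force: 22.1
```

Request:
{"fn": "step_arm", "kwargs": {"targets": [{"travel": [0, 0, 0], "turn": -7}, {"travel": [0, 0, 0], "turn": -7}, {"travel": [0, 0, 0], "turn": -7}, {"travel": [0, 0, 0], "turn": -7}, {"travel": [0, 0, 0], "turn": -7}, {"travel": [0, 0, 0], "turn": -7}, {"travel": [0, 0, 0], "turn": -7}, {"travel": [0, 0, 0], "turn": -7}, {"travel": [0, 0, 0], "turn": -6}, {"travel": [0, 0, 0], "turn": 0}]}}

```text
time_s: 13.13
tcp_pos: [0.6283, 0.0671, 0.3145]
tcp_rot: [-0.0, -0.706, 0.708, 0.0]
contact_force: [-0.7, -0.5, -0.9]
width: 0.0132
gripper_force: 22.1
```

Request:
{"fn": "step_arm", "kwargs": {"targets": [{"travel": [0, 0, 0], "turn": 0}, {"travel": [0, 0, 0], "turn": 0}]}}

```text
time_s: 13.3
tcp_pos: [0.6285, 0.0671, 0.3148]
tcp_rot: [-0.0, -0.703, 0.711, 0.0]
contact_force: [-0.9, -0.2, -0.3]
width: 0.0134
gripper_force: 22.1
```

Run:
```python
from h import *
st=state();print(st["time_s"],st["tcp_pos"],st["q"],st["contact_force"],st["width"])
im={n:snapshot(n) for n in["scene","side","wrist"]}
for n in im:cv2.imwrite(f"pics/{n}5.png",im[n][:,:,::-1])
q=st["tcp_rot"];Q=R.from_quat([q[1],q[2],q[3],q[0]]).as_matrix()
t=Q@[.0493,.0005,.1779]+st["tcp_pos"];print(t)
for n in["scene","side","wrist"]:print(n,"tip",proj(n,t,st),"mouth",proj(n,np.array([.627,.0175,.11]),st))
o=np.zeros((600,800,3),np.uint8)
o[:300,:400]=cv2.resize(im["scene"][120:225,250:390],(400,300),interpolation=cv2.INTER_CUBIC)
o[:300,400:]=cv2.resize(im["side"][140:245,170:310],(400,300),interpolation=cv2.INTER_CUBIC)
o[300:,:400]=cv2.resize(im["wrist"],(400,300),interpolation=cv2.INTER_AREA)
o[300:,400:]=cv2.resize(im["wrist"][60:210,180:380],(400,300),interpolation=cv2.INTER_AREA)
cv2.imwrite("pics/m5.png",o[:,:,::-1])
```

```text
13.3 [0.6285 0.0671 0.3148] [ 0.1063  0.538   0.6486  1.6819  0.     -1.452 ] [-0.8984 -0.2121 -0.2789] 0.013373817172244541
[0.6273 0.0178 0.1369]
scene tip [303.6624 190.7599] mouth [303.3903 199.2185]
side tip [221.7478 209.9057] mouth [222.5924 220.4007]
wrist tip [278.3542 133.3972] mouth [278.5433 131.1569]
```

View pics/m5.png

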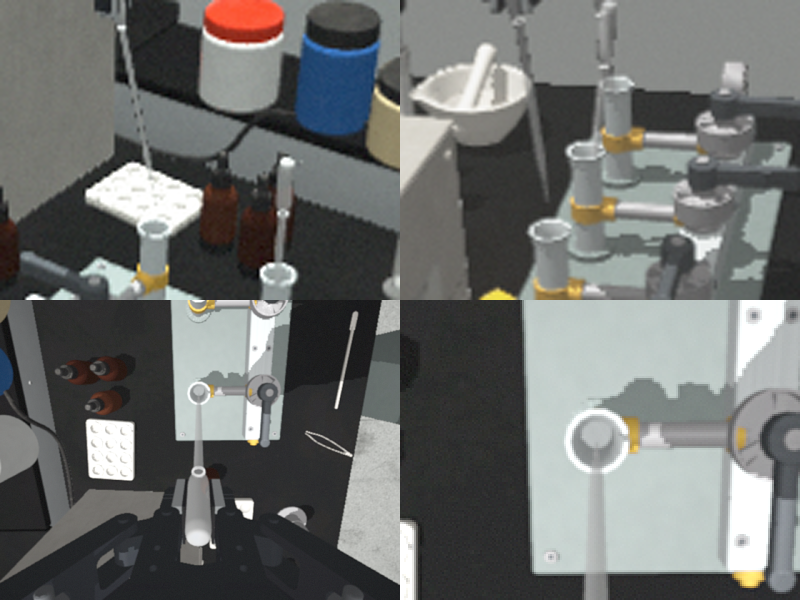

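Wrist crop: pipette tip at (278,135) over mouth centre (278,131). The side view tip (221,210) agrees with prediction. Levers and other pipettes are unchanged. Now I lower into the funnel.

Request:
{"fn": "step_arm", "kwargs": {"targets": [{"travel": [0, 0, 0.007], "turn": 0}, {"travel": [0, 0, 0.007], "turn": 0}, {"travel": [0, 0, 0.007], "turn": 0}, {"travel": [0, 0, 0.007], "turn": 0}, {"travel": [0, 0, 0.006], "turn": 0}, {"travel": [0.001, 0, 0.006], "turn": 0}, {"travel": [0.001, 0, 0.006], "turn": 0}, {"travel": [0.001, 0, 0.006], "turn": 0}, {"travel": [0, 0, 0], "turn": 0}]}}

```text
time_s: 14.2
tcp_pos: [0.6283, 0.0638, 0.2618]
tcp_rot: [-0.001, -0.704, 0.71, 0.0]
contact_force: [0.3, -0.5, -0.1]
width: 0.0134
gripper_force: 22.1
```

Request:
{"fn": "step_arm", "kwargs": {"targets": [{"travel": [0.001, 0, 0.006], "turn": 0}, {"travel": [0.001, 0, 0.006], "turn": 0}, {"travel": [0, 0, 0.006], "turn": 0}, {"travel": [0, 0, 0.006], "turn": 0}, {"travel": [0, 0, 0], "turn": 0}, {"travel": [0, 0, 0], "turn": 0}]}}

```text
time_s: 14.7
tcp_pos: [0.6284, 0.0621, 0.2387]
tcp_rot: [-0.0, -0.704, 0.71, 0.0]
contact_force: [0.5, 0.1, 0.1]
width: 0.0133
gripper_force: 22.1
```

Request:
{"fn": "step_arm", "kwargs": {"targets": [{"travel": [0.005, 0, 0], "turn": 0}, {"travel": [0.005, 0, 0], "turn": 0}, {"travel": [0.005, 0, 0], "turn": 0}, {"travel": [0.005, 0, 0], "turn": 0}, {"travel": [0, 0, 0], "turn": 0}]}}

```text
time_s: 15.12
tcp_pos: [0.6285, 0.0409, 0.2393]
tcp_rot: [0.0, -0.704, 0.711, -0.0]
contact_force: [0.2, 2.1, -0.9]
width: 0.0137
gripper_force: 21.8
```

```bash
cat > look.py <<'E'
from h import *
# stem line below the fingers: seen in side and scene; report bright/stem columns against prediction for a given tilt
st=state();print(st["time_s"],st["tcp_pos"],st["contact_force"],st["width"],st["gripper_force"])
im={n:snapshot(n) for n in["scene","side"]}
import sys
k=sys.argv[1]
for n in im:cv2.imwrite(f"pics/{n}{k}.png",im[n][:,:,::-1])
p=np.array(st["tcp_pos"])+[0,0,.019]
for n in im:
    g=im[n].astype(int).sum(2)
    for z in [p[2]-.045,p[2]-.06,p[2]-.075,p[2]-.09]:
        u=proj(n,np.array([p[0],p[1],z]));r=int(round(u[1]));c=int(round(u[0]))
        print(n,"z %.3f"%z,np.round(u,1),c-14,g[r,c-14:c+15]//3)
E
python3 look.py 6
```

```text
15.1167 [0.6285 0.0409 0.2393] [ 0.2429  2.1173 -0.9402] 0.013719674889580974 21.82612895965576
scene z 0.213 [297.2 163. ] 283 [114 117 118 119 122 121 116 116 117 116 116 117 118 117 122 123 130 133
 120 122 121 124 124 123 124 123 123 123 122]
scene z 0.198 [297.1 168. ] 283 [115 114 118 118 120 120 121  50  60  55  72  82  95 109 113 113  93 129
 112 117 117 116 117 117 116 118 120 117 118]
scene z 0.183 [297. 173.] 283 [117 116 116 119 121 120 119  48  48  49  45  44  40  44  49  43  50 136
 138  82  50  55  51  58  74  76  80  95 103]
scene z 0.168 [296.8 177.9] 283 [ 74  83  44  47  45  48  46  42  44 106 237 246 254 247 248 238 254 231
 154 127  49  43  44  42  40  45  41  38  40]
side z 0.213 [216.5 183.6] 202 [125 124 125 124 123 120 118 101  64  46  42  42  46  79 113 106  96  62
  44  44  46  49  50  48  53  49  51  50  52]
side z 0.198 [216.9 190. ] 203 [ 60  43  44  44  45  46  45  43  42  43  41  44  51  82 114 105  94  53
  48  51  51  50  50  52  47  64 103 145 196]
side z 0.183 [217.4 196.3] 203 [ 49  53  54  52  53  51  53  51  54  50  52  49  49  64  93 112 103  82
  50  55  50  51  53  52  54  65 103 130 121]
side z 0.168 [217.8 202.5] 204 [ 53  54  51  49  49  48  51  49  51  47  48  52  49  67  93 110 100  71
  53  51  48  51  50  48  52  69 118 149 147]
```

The pipette is tilting upright as intended, with only about 2 N of side force.

Request:
{"fn": "step_arm", "kwargs": {"targets": [{"travel": [0.004, 0, 0], "turn": 0}, {"travel": [0.004, 0, 0], "turn": 0}, {"travel": [0.004, 0, 0], "turn": 0}, {"travel": [0.004, 0, 0], "turn": 0}, {"travel": [0.004, 0, 0], "turn": 0}, {"travel": [0.002, 0, 0], "turn": 0}, {"travel": [0, 0, 0], "turn": 0}]}}

```text
time_s: 15.8
tcp_pos: [0.6283, 0.0195, 0.2391]
tcp_rot: [-0.0, -0.704, 0.71, -0.0]
contact_force: [0.1, 0.8, 0.2]
width: 0.0133
gripper_force: 21.8
```

```bash
python3 look.py 7
```

```text
15.8 [0.6283 0.0195 0.2391] [0.1295 0.7762 0.2277] 0.01325249071825203 21.773557662963867
scene z 0.213 [304.2 165.4] 290 [113 115 113 116 114 114 116 119 120 118 119 118 117 121 123 126  64 119
 121 121 121 122 123 124 121 122 122 122 123]
scene z 0.198 [304.  170.5] 290 [ 48  48  43  46  46  48  42  44  53  44  63  75  84  91 127 128  64 112
 114 115 118 118 116 115 118 121 118 118 121]
scene z 0.183 [303.8 175.5] 290 [ 43  45  46  46  46  41  40  39  42  40  41  43  41  41 133 137  91  49
  37  40  66  50  45  40  54  53  61  63  66]
scene z 0.168 [303.7 180.4] 290 [253 254 255 254 254 231 250 254 254 253 254 255 255 254 217 187 107  49
  43  45  41  43  40  42  46  44  40  41  40]
side z 0.213 [219.1 179. ] 205 [124 124 124 123 121 120 121 112  80  46  44  49  88 125 114  99  50  54
  51  51  51  52  51  48  50  47  49  51  51]
side z 0.198 [219.5 185.3] 205 [120 120 117 100  62  46  46  43  43  43  42  44  72 109 115 100  66  48
  51  51  52  50  52  52  50  50  48  53  50]
side z 0.183 [219.9 191.6] 206 [ 45  46  46  43  45  44  46  43  44  50  51  49  88 125 113  97  49  51
  49  48  53  72 175 227 137 147 151 155 163]
side z 0.168 [220.3 197.7] 206 [ 49  54  53  53  52  52  53  52  52  52  51  49  66 101 119 102  69  51
  52  50  54  49  49  78 120 125 127 132 128]
```

Upright now (stem column about 305 in scene at all heights, within 1 px of plumb). Lowering to the floor.

Request:
{"fn": "step_arm", "kwargs": {"targets": [{"travel": [0, 0, 0.005], "turn": 0}, {"travel": [0, 0, 0.005], "turn": 0}, {"travel": [0, 0, 0.005], "turn": 0}, {"travel": [0, 0, 0.005], "turn": 0}, {"travel": [0, 0, 0.005], "turn": 0}, {"travel": [0, 0, 0.004], "turn": 0}, {"travel": [0, 0, 0.003], "turn": 0}, {"travel": [0, 0, 0.002], "turn": 0}, {"travel": [0, 0, 0], "turn": 0}, {"travel": [0, 0, 0], "turn": 0}]}}

```text
time_s: 16.73
tcp_pos: [0.6282, 0.0201, 0.2051]
tcp_rot: [-0.0, -0.704, 0.71, 0.0]
contact_force: [0.1, 0.4, 0.3]
width: 0.0137
gripper_force: 21.7
```

Request:
{"fn": "step_arm", "kwargs": {"targets": [{"travel": [0, 0, 0.001], "turn": 0}, {"travel": [0, 0, 0.001], "turn": 0}, {"travel": [0, 0, 0], "turn": 0}]}}

```text
time_s: 16.98
tcp_pos: [0.6283, 0.0201, 0.203]
tcp_rot: [0.0, -0.704, 0.71, -0.0]
contact_force: [0.2, 0.5, -0.3]
width: 0.0132
gripper_force: 21.7
```

Request:
{"fn": "step_arm", "kwargs": {"targets": [{"travel": [0, 0, 0.001], "turn": 0}, {"travel": [0, 0, 0.001], "turn": 0}, {"travel": [0, 0, 0], "turn": 0}]}}

```text
time_s: 17.23
tcp_pos: [0.6282, 0.0201, 0.2009]
tcp_rot: [-0.0, -0.704, 0.71, 0.0]
contact_force: [0.2, 2.0, -0.0]
width: 0.0134
gripper_force: 21.7
```

Request:
{"fn": "step_arm", "kwargs": {"targets": [{"travel": [0, 0, 0.001], "turn": 0}, {"travel": [0, 0, 0], "turn": 0}]}}

```text
time_s: 17.4
tcp_pos: [0.6284, 0.0201, 0.2002]
tcp_rot: [0.0, -0.704, 0.71, -0.0]
contact_force: [0.1, 0.2, 1.7]
width: 0.0134
gripper_force: 22.0
```

Request:
{"fn": "step_arm", "kwargs": {"targets": [{"travel": [0, 0, 0.001], "turn": 0}, {"travel": [0, 0, 0], "turn": 0}]}}

```text
time_s: 17.57
tcp_pos: [0.6287, 0.0202, 0.2]
tcp_rot: [0.001, -0.704, 0.71, -0.001]
contact_force: [-0.9, 1.7, 9.6]
width: 0.0135
gripper_force: 22.7
```

Request:
{"fn": "step_arm", "kwargs": {"targets": [{"travel": [0, 0, 0], "turn": 0}]}}

```text
time_s: 17.65
tcp_pos: [0.6287, 0.0202, 0.2]
tcp_rot: [0.001, -0.704, 0.71, -0.001]
contact_force: [-0.8, 1.6, 10.1]
width: 0.0133
gripper_force: 22.7
```

```bash
python3 look.py 8 | head -1
python3 - <<'E'
from h import *
im=cv2.imread("pics/side8.png").astype(int).sum(2)//3;im2=cv2.imread("pics/scene8.png").astype(int).sum(2)//3
st=state()
# bulb top predicted if tip on floor
for n,g in [("side",im),("scene",im2)]:
  for y in [.0175]:
    u=proj(n,np.array([.628,.0195,.19]));print(n,u)
    c=int(u[0]);print(g[int(u[1])-12:int(u[1])+12,c-8:c+9])
E
```

```text
17.65 [0.6287 0.0202 0.2   ] [-0.8046  1.6218 10.0951] 0.013281403970953985 22.726286351680756
side [219.8415 188.704 ]
[[111 110  74  65 106 129 122 113 103  82  95 105  90  47  48  47  47]
 [110 111  75  64 104 127 123 114 102  85  99 105  90  51  49  47  47]
 [109 112  78  62 102 127 124 115 105  87 103 108  90  50  47  48  47]
 [100 115  90  60 102 128 120 115 103  83  97 117  94  56  50  48  49]
 [ 99 117  89  53  93 129 123 113 104  94  97 119  96  58  46  46  51]
 [ 99 116  93  51  91 129 120 114 105  91  98 120 103  57  48  45  53]
 [102 123 108  48  88 129 122 115 105  90  99 120 105  64  48  48  50]
 [104 123 108  48  87 129 122 114 103  92  96 123 112  70  54  49  47]
 [ 87 119 105  45  84 127 122 114 109  99  89 123 113  83  64  48  48]
 [ 71  92  83  42  70 107 123 116 108  97  88 121 114  87  56  52  50]
 [ 47  48  48  41  54  89 117 110 107  99  79  95  90  73  50  50  50]
 [ 40  43  42  39  42  69 104 108 109 105  93  52  50  48  49  49  51]
 [ 43  39  41  42  44  56  86 119 133 134 115  49  47  50  51  48  50]
 [ 43  40  44  41  40  62 112 166 192 201 173  52  50  48
[... 1755 characters left out ...]
 40  43  41  40  45  44 177 156 156  65  49  38  42  68  48]
 [ 40  93  48  45  41  47  41  42 111 135 132  49  43  42  44  51  47]
 [254 254 254 235  94  48  38  40 109 137 127  48  42  44  43  36  43]
 [254 247 247 237 254 235  98  42 106 137 132  49  41  45  41  46  38]
 [233 209 216 218 253 255 243 239 160 137 129  46  43  40  42  40  43]
 [232 250 254 254 254 254 255 255 247 211 184 115  45  43  44  43  41]
 [246 251 254 253 247 255 254 247 224 198 193 252 239 105  44  43  41]
 [254 255 255 255 255 255 237 207 191 181 185 252 254 251 240 122  47]
 [253 255 255 255 255 253 254 254 247 187 194 253 253 255 255 251 254]
 [253 255 255 255 254 254 254 253 243 210 198 233 255 253 246 239 250]]
```

Tip rests on the tube floor (10 N at TCP z 0.200 as predicted). I ease off, open and rise.

Request:
{"fn": "step_arm", "kwargs": {"targets": [{"travel": [0, 0, -0.001], "turn": 0}, {"travel": [0, 0, 0], "turn": 0}]}}

```text
time_s: 17.92
tcp_pos: [0.6283, 0.0201, 0.2003]
tcp_rot: [0.0, -0.704, 0.71, -0.0]
contact_force: [0.4, 1.0, 2.9]
width: 0.0136
gripper_force: 21.9
```

Request:
{"fn": "step_arm", "kwargs": {"targets": [{"travel": [0, 0, 0], "turn": 0}, {"travel": [0, 0, 0], "turn": 0}, {"travel": [0, 0, 0], "turn": 0}, {"travel": [0, 0, 0], "turn": 0}, {"travel": [0, 0, 0], "turn": 0}, {"travel": [0, 0, 0], "turn": 0}], "gripper": 0.7}}

```text
time_s: 18.42
tcp_pos: [0.6282, 0.0201, 0.2001]
tcp_rot: [-0.0, -0.704, 0.71, 0.0]
contact_force: [0.4, 0.1, -0.0]
width: 0.0598
gripper_force: 0.0
```

Request:
{"fn": "step_arm", "kwargs": {"targets": [{"travel": [0, 0, -0.01], "turn": 0}, {"travel": [0, 0, -0.02], "turn": 0}, {"travel": [0, 0, -0.03], "turn": 0}, {"travel": [0, 0, -0.03], "turn": 0}, {"travel": [0, 0, 0], "turn": 0}, {"travel": [0, 0, 0], "turn": 0}]}}

```text
time_s: 18.92
tcp_pos: [0.6291, 0.0201, 0.2924]
tcp_rot: [0.001, -0.704, 0.71, -0.001]
contact_force: [0.2, -0.3, -0.8]
width: 0.06
gripper_force: 0.0
```

Run:
```python
from h import *
st=state();print(st["time_s"],st["tcp_pos"],st["q"],st["tcp_rot"],st["contact_force"])
w=snapshot("wrist");b=snapshot("side");c=snapshot("scene")
for n,i in[("wrist",w),("side",b),("scene",c)]:cv2.imwrite(f"pics/{n}9.png",i[:,:,::-1])
# pipette columns per row in side: ring/bulb against background
s0=cv2.imread("pics/side0.png").astype(int);d=np.abs(b[:,:,::-1].astype(int)-s0).sum(2)
for n,img in[("side",b),("scene",c)]:
    ref=cv2.imread(f"pics/{n}0.png").astype(int);d=np.abs(img[:,:,::-1].astype(int)-ref).sum(2)>60
    u=proj(n,np.array([.627,.0175,.12]))
    for z in[.13,.15,.17,.18,.2,.22,.24,.25]:
        u=proj(n,np.array([.627,.0175,z]));r=int(round(u[1]));x=np.where(d[r,int(u[0])-20:int(u[0])+21])[0]+int(u[0])-20
        print(n,z,np.round(u,1),x)
for nm,p in[("hub",[.5275,.0168,.105]),("levmid",[.5275,.0748,.105]),("levend",[.5275,.0908,.105])]:print(nm,proj("wrist",p,st))
```

```text
18.9167 [0.6291 0.0201 0.2924] [ 0.032   0.5102  0.5454  1.6023 -0.     -1.5301] [ 0.0013 -0.704   0.7102 -0.0013] [ 0.207  -0.2504 -0.7511]
side 0.13 [222.1 212.6] [218 219 220 221]
side 0.15 [221.6 204.6] [217 218 219 220]
side 0.17 [221.1 196.5] [216 217 218 219]
side 0.18 [220.8 192.4] [215 216 217 218 219]
side 0.2 [220.3 184.1] [213 214 215 216 217 218 219]
side 0.22 [219.7 175.7] [212 213 214 215 216 217 218]
side 0.24 [219.1 167.1] []
side 0.25 [218.9 162.7] []
scene 0.13 [303.6 193. ] [300 301]
scene 0.15 [303.8 186.7] [300 301]
scene 0.17 [304.1 180.2] [299 300]
scene 0.18 [304.2 177. ] [298 299 300]
scene 0.2 [304.4 170.3] [296 297 298 299]
scene 0.22 [304.7 163.5] [289 290 291 292 293 294 295 296 297 300]
scene 0.24 [304.9 156.6] [284 285 289 290 291 292 293 294 295 296 298]
scene 0.25 [305.1 153.1] [285 286 287 288 289 290 291 292 293 294 295 296 297 298 299 300]
hub [380.6128 178.9284]
levmid [376.3057 233.5457]
levend [375.1879 247.7239]
```

The pipette stands in the tube (stem seen at side (218,212), bulb at (215,176), slight lean), clear of the fingers. Now back to the lever, with a half turn to keep the last joint in range.

Request:
{"fn": "step_arm", "kwargs": {"targets": [{"travel": [-0.018, 0.034, 0], "turn": 0}, {"travel": [-0.018, 0.034, 0], "turn": 0}, {"travel": [-0.019, 0.033, 0], "turn": 0}, {"travel": [0, 0, 0], "turn": 7}, {"travel": [0, 0, 0], "turn": 7}, {"travel": [0, 0, 0], "turn": 7}, {"travel": [0, 0, 0], "turn": 7}, {"travel": [0, 0, 0], "turn": 7}, {"travel": [0, 0, 0], "turn": 7}, {"travel": [0, 0, 0], "turn": 7}], "gripper": 0.5}}

```text
time_s: 19.9
tcp_pos: [0.5271, 0.0759, 0.2892]
tcp_rot: [-0.001, -0.343, 0.939, 0.0]
contact_force: [0.3, -0.7, -0.3]
width: 0.0429
gripper_force: 0.0
```

Request:
{"fn": "step_arm", "kwargs": {"targets": [{"travel": [0, 0, 0], "turn": 7}, {"travel": [0, 0, 0], "turn": 7}, {"travel": [0, 0, 0], "turn": 7}, {"travel": [0, 0, 0], "turn": 7}, {"travel": [0, 0, 0], "turn": 7}, {"travel": [0, 0, 0], "turn": 7}, {"travel": [0, 0, 0], "turn": 7}, {"travel": [0, 0, 0], "turn": 7}, {"travel": [0, 0, 0], "turn": 7}, {"travel": [0, 0, 0], "turn": 7}]}}

```text
time_s: 20.73
tcp_pos: [0.5272, 0.0759, 0.2892]
tcp_rot: [-0.001, 0.258, 0.966, -0.0]
contact_force: [0.9, -0.2, 0.0]
width: 0.0426
gripper_force: 0.0
```

Request:
{"fn": "step_arm", "kwargs": {"targets": [{"travel": [0, 0, 0], "turn": 7}, {"travel": [0, 0, 0], "turn": 7}, {"travel": [0, 0, 0], "turn": 7}, {"travel": [0, 0, 0], "turn": 7}, {"travel": [0, 0, 0], "turn": 7}, {"travel": [0, 0, 0], "turn": 7}, {"travel": [0, 0, 0], "turn": 7}, {"travel": [0, 0, 0], "turn": 7}, {"travel": [0, 0, 0], "turn": 5}, {"travel": [0, 0, 0], "turn": 0}]}}

```text
time_s: 21.57
tcp_pos: [0.5272, 0.0759, 0.2893]
tcp_rot: [-0.001, 0.712, 0.702, -0.001]
contact_force: [0.1, -0.7, 0.4]
width: 0.0427
gripper_force: 0.0
```

Run:
```python
from h import *
st=state();print(st["time_s"],st["tcp_pos"],st["q"],st["tcp_rot"],st["contact_force"])
w=snapshot("wrist");cv2.imwrite("pics/wrist10.png",w[:,:,::-1])
g=w.astype(int).sum(2)//3
for y in[.05,.065,.0748,.085,.095]:
    u=proj("wrist",[.528,y,.105],st);r=int(round(u[1]));c=int(u[0]);print(y,np.round(u,1),c-20,g[r,c-20:c+21])
```

```text
21.5667 [0.5272 0.0759 0.2893] [0.1429 0.2844 0.2041 1.4922 0.     1.7269] [-0.0005  0.7117  0.7025 -0.0007] [ 0.146  -0.6944  0.3566]
0.05 [278.3 209. ] 258 [104 106 104 105 114 132 117  97  84  86  85  91  94  97  94  86  94 106
 110 114 114 116 115 112 102 110 135 145 134 120 109 102 102 120 156 169
 164 169 169 171 171]
0.065 [278.1 194.6] 258 [105 104 101 104 120 149 160 160 159 159 157 158 158 172 180 123  94 108
 111 115 115 118 118 109 108 159 217 237 240 240 240 240 239 239 234 212
 172 166 170 171 171]
0.0748 [278. 185.] 257 [106 104 103 102 108 126 151 161 163 160 160 161 159 159 158 145 105 101
 112 116 116 116 119 117 110 117 186 236 241 238 239 239 239 238 238 233
 213 173 167 171 170]
0.085 [277.8 174.9] 257 [102 104 101 104 116 138 154 161 162 160 159 162 158 157 145 108  91 102
 114 115 118 123 119 118 111 117 185 237 240 238 238 239 239 238 237 233
 212 175 165 169 168]
0.095 [277.7 164.8] 257 [103 104 101  98 112 144 156 160 152 139 129 125 123 110  87 105 117 120
 119 123 125 127 125 125 125 123 115 134 178 202 202 201 197 208 231 235
 212 175 166 170 171]
```

The lever is centred under the gripper (columns 273–282, expected 278). Descend, grip, press.

Request:
{"fn": "step_arm", "kwargs": {"targets": [{"travel": [0, 0.0005, 0.035], "turn": 0}, {"travel": [0, 0, 0.035], "turn": 0}, {"travel": [0, 0, 0.035], "turn": 0}, {"travel": [0, 0, 0.035], "turn": 0}, {"travel": [0, 0, 0.03], "turn": 0}, {"travel": [0, 0, 0.025], "turn": 0}, {"travel": [0, 0, 0.016], "turn": 0}, {"travel": [0, 0, 0], "turn": 0}, {"travel": [0, 0, 0], "turn": 0}]}}

```text
time_s: 22.37
tcp_pos: [0.5275, 0.0758, 0.0788]
tcp_rot: [-0.001, 0.709, 0.705, -0.001]
contact_force: [0.2, -0.4, 0.9]
width: 0.043
gripper_force: 0.0
```

Request:
{"fn": "step_arm", "kwargs": {"targets": [{"travel": [0, 0, 0], "turn": 0}, {"travel": [0, 0, 0], "turn": 0}, {"travel": [0, 0, 0], "turn": 0}, {"travel": [0, 0, 0], "turn": 0}, {"travel": [0, 0, 0], "turn": 0}, {"travel": [0, 0, 0], "turn": 0}], "gripper": 0, "newtons": 50}}

```text
time_s: 22.87
tcp_pos: [0.5278, 0.0761, 0.0799]
tcp_rot: [-0.0, 0.71, 0.704, -0.0]
contact_force: [-7.0, 0.7, 3.5]
width: 0.0106
gripper_force: 52.5
```

Request:
{"fn": "step_arm", "kwargs": {"targets": [{"travel": [0, 0, 0.002], "turn": 0}, {"travel": [0, 0, 0.002], "turn": 0}, {"travel": [0, 0, 0.002], "turn": 0}, {"travel": [0, 0, 0.001], "turn": 0}, {"travel": [0, 0, 0], "turn": 0}, {"travel": [0, 0, 0], "turn": 0}]}}

```text
time_s: 23.37
tcp_pos: [0.5279, 0.0763, 0.0734]
tcp_rot: [-0.0, 0.71, 0.704, 0.0]
contact_force: [-9.4, 2.2, 12.6]
width: 0.0107
gripper_force: 54.4
```

Request:
{"fn": "step_arm", "kwargs": {"targets": [{"travel": [0, 0, 0.0007], "turn": 0}, {"travel": [-0.0002, -0.0046, 0], "turn": -4.5}, {"travel": [-0.0002, -0.0046, 0], "turn": -4.5}, {"travel": [-0.0002, -0.0046, 0], "turn": -4.5}, {"travel": [-0.0002, -0.0046, 0], "turn": -4.5}]}}

```text
time_s: 23.78
tcp_pos: [0.5103, 0.0738, 0.0733]
tcp_rot: [0.0, 0.59, 0.808, 0.001]
contact_force: [-10.7, 4.6, 21.6]
width: 0.0105
gripper_force: 56.2
```

Request:
{"fn": "step_arm", "kwargs": {"targets": [{"travel": [-0.0002, -0.0046, 0], "turn": -4.5}, {"travel": [-0.0002, -0.0046, 0], "turn": -4.5}, {"travel": [-0.0002, -0.0046, 0], "turn": -4.5}, {"travel": [-0.0002, -0.0046, 0], "turn": -4.5}, {"travel": [-0.0002, -0.0046, 0], "turn": -4.5}, {"travel": [-0.0002, -0.0046, 0], "turn": -4.5}, {"travel": [-0.0002, -0.0046, 0], "turn": -4.5}, {"travel": [-0.0002, -0.0046, 0], "turn": -4.5}]}}

```text
time_s: 24.45
tcp_pos: [0.4801, 0.0527, 0.0733]
tcp_rot: [-0.0, 0.311, 0.95, 0.001]
contact_force: [-18.0, 5.1, 31.8]
width: 0.0106
gripper_force: 57.2
```

Request:
{"fn": "step_arm", "kwargs": {"targets": [{"travel": [-0.0002, -0.0046, 0], "turn": -4.5}, {"travel": [-0.0002, -0.0046, 0], "turn": -4.5}, {"travel": [-0.0002, -0.0046, 0], "turn": -4.5}, {"travel": [-0.0002, -0.0046, 0], "turn": -4.5}, {"travel": [-0.0002, -0.0046, 0], "turn": -4.5}, {"travel": [-0.0002, -0.0046, 0], "turn": -4.5}, {"travel": [-0.0002, -0.0046, 0], "turn": -4.5}, {"travel": [0, 0, 0], "turn": 0}, {"travel": [0, 0, 0], "turn": 0}]}}

```text
time_s: 25.2
tcp_pos: [0.4684, 0.0221, 0.0733]
tcp_rot: [-0.0, 0.043, 0.999, 0.0]
contact_force: [-24.1, 0.3, 39.0]
width: 0.0107
gripper_force: 57.9
```

Request:
{"fn": "step_arm", "kwargs": {"targets": [{"travel": [0.0015, 0, -0.0008], "turn": 0}, {"travel": [0, -0.0045, 0], "turn": -4.5}, {"travel": [0, -0.002, 0], "turn": -0.5}, {"travel": [0, -0.002, 0], "turn": 0}, {"travel": [0, 0, 0], "turn": 0}, {"travel": [0, 0, 0], "turn": 0}]}}

```text
time_s: 25.7
tcp_pos: [0.4679, 0.016, 0.0735]
tcp_rot: [0.001, -0.001, 1.0, 0.003]
contact_force: [-6.9, 17.8, 13.1]
width: 0.0105
gripper_force: 54.4
```

The stop is felt (18 N). I let the lever spring up, release and rise.

Request:
{"fn": "step_arm", "kwargs": {"targets": [{"travel": [0, 0, -0.002], "turn": 0}, {"travel": [0, 0, -0.002], "turn": 0}, {"travel": [0, 0, -0.0025], "turn": 0}, {"travel": [0, 0, 0], "turn": 0}, {"travel": [0, 0, 0], "turn": 0}]}}

```text
time_s: 26.12
tcp_pos: [0.4679, 0.016, 0.0798]
tcp_rot: [0.0, -0.001, 1.0, 0.002]
contact_force: [-3.5, 18.1, 5.2]
width: 0.0102
gripper_force: 53.3
```

Request:
{"fn": "step_arm", "kwargs": {"targets": [{"travel": [0, 0, 0], "turn": 0}, {"travel": [0, 0, 0], "turn": 0}, {"travel": [0, 0, 0], "turn": 0}, {"travel": [0, 0, 0], "turn": 0}, {"travel": [0, 0, -0.02], "turn": 0}, {"travel": [0, 0, -0.035], "turn": 0}, {"travel": [0, 0, -0.035], "turn": 0}, {"travel": [0, 0, -0.035], "turn": 0}, {"travel": [0, 0, 0], "turn": 0}, {"travel": [0, 0, 0], "turn": 0}], "gripper": 0.5}}

```text
time_s: 26.95
tcp_pos: [0.4689, 0.0137, 0.2056]
tcp_rot: [0.002, 0.0, 1.0, -0.0]
contact_force: [-0.7, -0.3, -0.4]
width: 0.0428
gripper_force: 0.0
```

Run:
```python
from h import *
st=state();print(st["time_s"],st["tcp_pos"],st["tcp_rot"],st["contact_force"])
for n in["wrist","side","scene"]:
    i=snapshot(n);cv2.imwrite(f"pics/{n}11.png",i[:,:,::-1])
    if n=="wrist":continue
    d=(np.abs(i[:,:,::-1].astype(int)-cv2.imread(f"pics/{n}0.png").astype(int)).sum(2)>70).astype(np.uint8)
    d=cv2.morphologyEx(d,cv2.MORPH_OPEN,np.ones((2,2)))
    k,l,s,c=cv2.connectedComponentsWithStats(d)
    print(n,[(list(map(int,s[j]))) for j in range(1,k) if s[j,4]>8])
    for nm,p in[("levend",[.4475,.018,.105]),("hub",[.5275,.0168,.105])]:print(nm,proj(n,np.array(p)))
g=cv2.imread("pics/wrist11.png").astype(int).sum(2)//3
for x in[.455,.47,.485,.5]:
    u=proj("wrist",[x,.0175,.105],st);r=int(round(u[1]));c=int(u[0]);print(x,np.round(u,1),c-16,g[r,c-16:c+17])
```

```text
26.95 [0.4689 0.0137 0.2056] [ 0.0019  0.      1.     -0.    ] [-0.6532 -0.2832 -0.3861]
side [[244, 0, 86, 177, 6255], [501, 0, 21, 128, 1736], [282, 27, 4, 4, 14], [270, 44, 20, 3, 54], [288, 63, 16, 3, 37], [285, 85, 9, 5, 40], [482, 151, 7, 30, 70], [214, 172, 9, 45, 229], [297, 178, 3, 13, 28], [290, 181, 6, 10, 49], [550, 207, 10, 5, 27], [530, 214, 21, 24, 80], [507, 237, 4, 6, 14], [239, 240, 10, 4, 25], [288, 244, 9, 8, 54], [272, 258, 7, 22, 95], [338, 259, 4, 7, 19], [445, 260, 6, 3, 15], [435, 263, 9, 3, 23], [270, 264, 2, 5, 10], [337, 270, 3, 4, 11], [281, 291, 12, 30, 117], [512, 304, 6, 15, 32], [517, 324, 5, 10, 28]]
levend [303.5767 228.474 ]
hub [267.2322 225.4715]
scene [[150, 0, 3, 5, 14], [167, 0, 140, 204, 5514], [286, 0, 16, 13, 137], [301, 0, 5, 4, 16], [302, 0, 19, 66, 932], [92, 3, 7, 9, 33], [159, 3, 5, 7, 20], [74, 5, 3, 5, 14], [78, 6, 6, 8, 27], [130, 12, 5, 8, 25], [77, 14, 5, 4, 12], [86, 18, 6, 10, 25], [118, 19, 48, 25, 571], [125, 24, 5, 8, 27], [251, 31, 27, 42, 574], [101, 33, 8, 4, 20], [65, 34, 50, 35, 667], [280, 46, 5, 16, 57], [72, 69, 23, 7
[... 618 characters left out ...]
 403, 9, 5, 25]]
levend [263.6387 235.2295]
hub [282.6839 219.0914]
0.455 [282.4 188.7] 266 [ 90  89  91  91  90  92  86  82  98 108 108 113 113 113 113 115 117 120
 120 122 122 121 123 115 111 130 157 163 163 163 164 164 164]
0.47 [282.3 208.2] 266 [ 93  93  92  94  89  93  93  88  78  72  86  98 106 110 114 114 117 118
 118 119 114 105  87  79  90  91  97 111 130 154 156 156 157]
0.485 [282.2 226.9] 266 [102 105 105 103 102 103 104 100  84  73  84  96 103 108 113 116 117 117
 121 117 109 100  85  83  98 103 105 103 103 102 101 102 101]
0.5 [282.2 245.1] 266 [108 108 110 111 110 109 111 107  89  75  86  95 102 108 107 112 113 118
 118 117 109  97  83  92 105 110 109 108 107 108 100  92  83]
```

Run:
```python
import cv2,numpy as np
a=cv2.imread("pics/scene0.png").astype(int).sum(2)//3
f=[cv2.imread(f"pics/scene{k}.png").astype(int).sum(2)//3 for k in ("c2"[1:] if 0 else "4","8","11")] 
for r in[179,184,190,196,205,216]:
    print(r,a[r,340:358]);[print("   ",x[r,340:358]) for x in f]
```

```text
179 [116 115 119 119 118  87 129 138 139 141 141 126 122 122 120 121 117 118]
    [108 112 110 112 112  78  55 102 128 132 137 126 118 116 115 115 113 113]
    [119 119 119 118 118  86  65 110 139 141 147 136 127 122 122 120 121 122]
    [118 121 120 121 116  89  64 108 137 140 145 137 126 121 120 121 122 121]
184 [ 37  39  41  40  31  53 118 125 128 124 126  80 112 116 116 117 115 118]
    [ 35  38  40  38  26  31  45 116 115 120 118 118  87 107 107 111 110 111]
    [ 41  37  41  41  33  32  48 120 125 124 127 124  97 115 117 115 116 118]
    [ 44  35  34  45  28  32  48 120 127 126 129 125  96 114 117 117 119 117]
190 [ 32  35  32  33  30  72 121 125 127 128 127  54  24  33  41  47  72  74]
    [ 25  33  32  27  35  21  70 115 117 117 119 117  59  32  41  41  67  67]
    [ 35  34  34  33  37  35  71 123 124 124 128 127  66  30  42  41  72  71]
    [ 38  36  36  33  35  29  71 123 128 130 123 128  65  31  39  45  71  76]
196 [ 34  31  34  36  36  43 101 128 127  61  27  25  25  36  44  43  43  41]
    [ 36  32  25  26  38  39  39  88 129 135  76  28  24  40  42  40  41  37]
    [ 38  35  35  39  38  44  39  95 138 142  83  34  28  43  42  41  42  41]
    [ 33  36  30  37  46  42  41  97 140 144  82  31  26  41  46  41  45  46]
205 [ 28  28  26  29  23  37 131 127  92  34  30  29  44  44  43  46  40  44]
    [ 29  24  26  23  20  17  86 114 121  61  28  25  39  43  39  41  40  40]
    [ 30  29  29  26  25  22  92 123 125  68  33  30  46  45  45  41  41  43]
    [ 29  28  33  32  23  26  89 124 127  64  33  32  43  42  42  44  47  45]
216 [ 22 248 217 155 151 155 161 159 160 156 163 177 233 200  78  42  42  41]
    [ 18 242 204 148 143 142 147 153 150 148 157 169 226 190  71  43  38  41]
    [ 27 248 219 157 151 151 156 162 161 160 166 179 236 201  79  42  41  42]
    [ 28 248 216 157 152 152 158 159 158 160 163 179 235 199  80  44  41  42]
```

```bash
python3 -c "
from bench import *
print(finish_job())"
```

```text
the job is handed in; nothing more can be done
None
```

Handed in at about 27 s: cock A was shut until it caught, the pipette was lowered tip-down into the empty tube and let go, and cock A was turned open again until it caught. One neighbouring pipette (the middle tube) shows a shift of about 1 px, roughly 3 mm, between the first picture and the one at 11 s, though the gripper was never near it.

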